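Fit the dry-block heater with adapter sleeves kept behind the sample bottles

ROBOT

A 6-joint arm with a two-finger parallel gripper is mounted at the origin on a cart in front of the work surface, level with it; the furniture and walls round the work are solid. World frame = base frame: x ahead of the robot, y to its left, z up, the work surface at z = 0. Lengths are in m, angles in rad, forces in N, time in s.
With the tool pointing down it reaches from about 0.3 to 0.775 m from the base axis. Payload 14.6 kg.
Tool frame: the origin (TCP) lies midway between the tips of the shut fingers; the grasp point (between the pads) lies 19 mm behind it (ctrl.pinch_z is the distance from the TCP to the grasp point, in m); z points along the fingers, y is the line along which they close (so a half turn about z gives the same grasp; the last joint's range is limited). The gripper opens to 94 mm and grips with 3 to 60 N. Pads are 16 mm wide; open, the fingers measure 119 mm over their backs; the gripper's body (75 mm by 177 mm) begins 78 mm behind the grasp point.
Start: joints at [1.196, 0.3, 1.521, -0, 1.321, -0.067], TCP at [0.167, 0.524, 0.205] pointing down, gripper open.
Joint ranges: [-3.03, 3.03], [-0.79, 2.21], [0.23, 2.52], [-1.04, 4.18], [0, 3.07], [-2.55, 2.55]. Speed limits (rad/s): [2.22, 2.22, 2.57, 3.14, 3.14, 3.14].

INTERFACE

Orientations are given as [roll, pitch, yaw] about the fixed x, y, z axes, in that order (R = Rz(yaw) Ry(pitch) Rx(roll)).
In Python, from station import ctrl gives the robot as it stands.
- The arm moves only by the tool jog_arm, never from a script. Its argument "motion" is a list of rows, each a list of 7 numbers: the shift along the tool's x, y, z in m, then the turn, a rotation vector about the tool's x, y, z in rad, then the opening, from -1 (shut) to 1 (fully open). In form: [[tx, ty, tz, rx, ry, rz, gripper], ...]. A call has 1 to 5 rows; each row shifts and turns the commanded pose from where the row before left it, along the tool's axes as they then stand; what a row does not reach is not made up. A row lasts 1/10 s, in which the tool goes at most 50 mm and 8.59 degrees, less where a joint would pass 70% of its speed; a pose out of reach is approached as far as the arm can. A call is refused whole if a number of a shift passes 0.05 or a number of a turn 0.15, either way. A call with a gripper value outside its range is refused whole. The fingers move at their own pace and stop on an object; "squeeze" is the grip in N (left out, the last holds). Time passes only in rows, so rows that do not move let the fingers close. It gives the time, the measured TCP pose, the force, the opening and the grip force at its end, in the units of the state.
- ctrl.get_obs(): the state, without advancing time (a new reading comes with each control period).
- ctrl.camera(name): name is "scene" or "side" or "wrist"; returns the picture (420x560x3 uint8, red, green, blue); there is no depth.
- ctrl.camera_model(name): a dict with "intrinsics" (3x3 intrinsics, pixels), "rvec" (rotation vector, rad) and "tvec" (3), from world to camera coordinates, as OpenCV has them. Camera axes: x right, y down, z forward; pixel columns grow to the right and rows downward; lengths in m; the calibration is good to about 2 mm. The wrist camera is an equidistant fisheye: a pixel r from the principal point sees the ray r / f radians off the axis. A picture is of the moment at which its call begins: read the wrist's pose just before it. camera_model takes no time and is no camera call; for the wrist camera it gives the pose at the moment of the call.
- ctrl.hand_in(): hands the job in; it is judged then, once.
The state is a dict: "time_s": time; "qpos": joint angles; "joint_vel": joint speeds; "tau": joint torques, N m; "ee_pos": TCP position; "eef_rot": TCP orientation; "force": force on the tool from outside, world axes, zero at the start; "moment": the same for the moment, N m; "grip_width": finger opening in m; "grip_force": force on a finger pad.
Only numpy, scipy, OpenCV 4.12 (cv2) and the standard library are available. Lean on these libraries where they do the work, as an engineer would, in place of code of your own. Each camera call takes 0.05 s, during which the arm holds its last target. There are 200 camera calls.

TASK

Fit the dry-block heater with the adapter sleeves of its size: find every sleeve that fits its bores among those standing in the rack behind the bottles, move the bottle in front of it aside to get at it, and press the sleeve into an empty bore until its shoulder lies flush on the block. Put every bottle back upright where it stood at the start, leave the sleeves of the other sizes in their lanes, and do not disturb the other glassware and things on the bench.

Things in the scene. Friction and masses are not known exactly. Their poses are not given: they have to be found in the camera images.
- heater: Dry-block heater, fixed: white housing 100 (x) x 250 (y) x 41 mm, dial and display on its front (-x), on it an aluminium block 70 x 200 mm whose top is 86 mm above the bench. Origin: centre of the underside; x points to its back, y to its left as the robot sees it. Three equal bores along its y, 62 mm apart. The bench is free beside it, from y = -320 to 120 mm in the world.
- bore_0 (a point): Centre of the mouth of the right-hand (-y) bore, in the block's top face; z up. Empty at the start; 38 mm in diameter, 42 mm deep, 2 mm chamfer. Three spring balls in its wall, 20 mm below the mouth, grip a 36 mm shank: a sleeve dropped in stops on them and must be pushed the rest of the way with about 10 to 20 N until its shoulder meets the block.
- bore_1 (a point): Centre of the mouth of the middle bore, in the block's top face; z up. Empty at the start; 38 mm in diameter, 42 mm deep, 2 mm chamfer. Three spring balls in its wall, 20 mm below the mouth, grip a 36 mm shank: a sleeve dropped in stops on them and must be pushed the rest of the way with about 10 to 20 N until its shoulder meets the block.
- bore_2 (a point): Centre of the mouth of the left-hand (+y) bore, in the block's top face; z up. Empty at the start; 38 mm in diameter, 42 mm deep, 2 mm chamfer. Three spring balls in its wall, 20 mm below the mouth, grip a 36 mm shank: a sleeve dropped in stops on them and must be pushed the rest of the way with about 10 to 20 N until its shoulder meets the block.
- rack: White plastic rack, fixed, 130 x 325 (y) mm, no floor (things stand on the bench). Five lanes along y, 64 mm apart, 59 mm wide; origin: bench level, middle lane, x to the back. Bottles at x = -31 mm between a front rail (x = -62, 44 mm high) and a low wall (x = -2, 34 mm high); sleeves at x = 28 behind it, back wall x = 59, 34 mm high. Dividers 44 mm high by the bottles, 66 by the sleeves.
- sleeve_a: Turned aluminium adapter sleeve, 60 mm long, about 0.12 kg, standing head up: round shank 36 mm in diameter, z 0 to 40 mm (foot chamfered 3 mm), then a round head 46 mm in diameter, z 40 to 60 mm, with a tube hole in its top; the head's underside is the shoulder. Origin: centre of the foot, z along the sleeve. This size fits the heater's bores. May be absent.
- sleeve_a_shoulder (a point): Centre of the shoulder plane of sleeve_a, 40 mm above its foot; z along the sleeve.
- sleeve_b: Turned aluminium adapter sleeve, 60 mm long, about 0.12 kg, standing head up: round shank 36 mm in diameter, z 0 to 40 mm (foot chamfered 3 mm), then a round head 46 mm in diameter, z 40 to 60 mm, with a tube hole in its top; the head's underside is the shoulder. Origin: centre of the foot, z along the sleeve. This size fits the heater's bores. May be absent.
- sleeve_b_shoulder (a point): Centre of the shoulder plane of sleeve_b, 40 mm above its foot; z along the sleeve.
- sleeve_c: Turned aluminium adapter sleeve, 60 mm long, about 0.12 kg, standing head up: round shank 36 mm in diameter, z 0 to 40 mm (foot chamfered 3 mm), then a round head 46 mm in diameter, z 40 to 60 mm, with a tube hole in its top; the head's underside is the shoulder. Origin: centre of the foot, z along the sleeve. This size fits the heater's bores. May be absent.
- sleeve_c_shoulder (a point): Centre of the shoulder plane of sleeve_c, 40 mm above its foot; z along the sleeve.
- sleeve_small: Turned aluminium adapter sleeve, 60 mm long, about 0.12 kg, standing head up: round shank 30 mm in diameter, z 0 to 40 mm (foot chamfered 3 mm), then a round head 40 mm in diameter, z 40 to 60 mm, with a tube hole in its top; the head's underside is the shoulder. Origin: centre of the foot, z along the sleeve. Too thin for the heater's bores.
- sleeve_large: Turned aluminium adapter sleeve, 60 mm long, about 0.12 kg, standing head up: round shank 42 mm in diameter, z 0 to 40 mm (foot chamfered 3 mm), then a round head 52 mm in diameter, z 40 to 60 mm, with a tube hole in its top; the head's underside is the shoulder. Origin: centre of the foot, z along the sleeve. Too thick for the heater's bores.
- bottle_1: Closed milky plastic sample bottle, body 50 mm in diameter up to z = 75 mm with a rounded shoulder, ribbed cap 30 mm in diameter from z = 75 to 90 mm. About 0.2 kg, with settled sediment in the bottom, so it stands firmly. Origin: centre of the underside, z up. Stands in the front of one rack lane.
- bottle_2: Closed milky plastic sample bottle, body 50 mm in diameter up to z = 75 mm with a rounded shoulder, ribbed cap 30 mm in diameter from z = 75 to 90 mm. About 0.2 kg, with settled sediment in the bottom, so it stands firmly. Origin: centre of the underside, z up. Stands in the front of one rack lane.
- bottle_3: Closed milky plastic sample bottle, body 50 mm in diameter up to z = 75 mm with a rounded shoulder, ribbed cap 30 mm in diameter from z = 75 to 90 mm. About 0.2 kg, with settled sediment in the bottom, so it stands firmly. Origin: centre of the underside, z up. Stands in the front of one rack lane.
- bottle_4: Closed milky plastic sample bottle, body 50 mm in diameter up to z = 75 mm with a rounded shoulder, ribbed cap 30 mm in diameter from z = 75 to 90 mm. About 0.2 kg, with settled sediment in the bottom, so it stands firmly. Origin: centre of the underside, z up. Stands in the front of one rack lane.
- bottle_5: Closed milky plastic sample bottle, body 50 mm in diameter up to z = 75 mm with a rounded shoulder, ribbed cap 30 mm in diameter from z = 75 to 90 mm. About 0.2 kg, with settled sediment in the bottom, so it stands firmly. Origin: centre of the underside, z up. Stands in the front of one rack lane.
- beaker: Bystander: glass beaker 67 mm in diameter, 92 mm high, on the bench behind the rack. Origin: centre of the underside.
- timer: Bystander: small white timer, 22 x 66 x 62 mm, on the bench strip in front of the sink. Origin: centre of the underside.
- vial_1: Bystander: vial 21 mm in diameter, 54 mm high, standing on the bench strip in front of the sink. Origin: centre of the underside.
- vial_2: Bystander: vial 21 mm in diameter, 54 mm high, standing on the bench strip in front of the sink. Origin: centre of the underside.
- vial_3: Bystander: vial 21 mm in diameter, 54 mm high, standing on the bench strip in front of the sink. Origin: centre of the underside.
Things that resemble listed ones, but are neither listed nor needed, are in the scene too. What is shaped like the bottle_1 but red is not meant.

How it is judged:
At the end, for the whole second after the job is handed in: Every 36 mm sleeve is in a bore (4 mm, 0.06 rad), its shoulder less than 2 mm off the block; every bottle stands upright (0.2 rad) within 18 mm of its first place, the 30 and 42 mm sleeves upright within 20 mm of theirs (((horizontal distance between sleeve_a_shoulder and bore_0 below 0.004 m and z of sleeve_a_shoulder in the frame of bore_0 between -0.004 and 0.002 m and angle between sleeve_a's own z axis and vertical below 0.06 rad) or (horizontal distance between sleeve_a_shoulder and bore_1 below 0.004 m and z of sleeve_a_shoulder in the frame of bore_1 between -0.004 and 0.002 m and angle between sleeve_a's own z axis and vertical below 0.06 rad) or (horizontal distance between sleeve_a_shoulder and bore_2 below 0.004 m and z of sleeve_a_shoulder in the frame of bore_2 between -0.004 and 0.002 m and angle between sleeve_a's own z axis and vertical below 0.06 rad)) and ((horizontal distance between sleeve_b_shoulder and bore_0 below 0.004 m and z of sleeve_b_shoulder in the frame of bore_0 between -0.004 and 0.002 m and angle between sleeve_b's own z axis and vertical below 0.06 rad) or (horizontal distance between sleeve_b_shoulder and bore_1 below 0.004 m and z of sleeve_b_shoulder in the frame of bore_1 between -0.004 and 0.002 m and angle between sleeve_b's own z axis and vertical below 0.06 rad) or (horizontal distance between sleeve_b_shoulder and bore_2 below 0.004 m and z of sleeve_b_shoulder in the frame of bore_2 between -0.004 and 0.002 m and angle between sleeve_b's own z axis and vertical below 0.06 rad)) and ((horizontal distance between sleeve_c_shoulder and bore_0 below 0.004 m and z of sleeve_c_shoulder in the frame of bore_0 between -0.004 and 0.002 m and angle between sleeve_c's own z axis and vertical below 0.06 rad) or (horizontal distance between sleeve_c_shoulder and bore_1 below 0.004 m and z of sleeve_c_shoulder in the frame of bore_1 between -0.004 and 0.002 m and angle between sleeve_c's own z axis and vertical below 0.06 rad) or (horizontal distance between sleeve_c_shoulder and bore_2 below 0.004 m and z of sleeve_c_shoulder in the frame of bore_2 between -0.004 and 0.002 m and angle between sleeve_c's own z axis and vertical below 0.06 rad)) and distance of each of bottle_1, bottle_2, bottle_3, bottle_4, bottle_5 from where it was at the start of the episode below 0.018 m and angle between each of bottle_1, bottle_2, bottle_3, bottle_4, bottle_5, sleeve_small, sleeve_large's own z axis and vertical below 0.2 rad and distance of each of sleeve_small, sleeve_large from where it was at the start of the episode below 0.02 m); the robot touches nothing.
It fails at once if a sleeve of the wrong size is lifted out of its lane (height (world z) of any of sleeve_small, sleeve_large above 0.06 m).
It fails at once if the beaker, the timer or a vial is pushed away or knocked over (distance of any of beaker, timer, vial_1, vial_2, vial_3 from where it was at the start of the episode above 0.03 m or angle between any of beaker, timer, vial_1, vial_2, vial_3's own z axis and vertical above 0.4 rad).
Of sleeve_a, sleeve_b, sleeve_c only 2 to 3 are there at a start; the rules pass over those that are not, and their reading is None.
At some moment in a run one of bottle_1, bottle_2, bottle_3, bottle_4, bottle_5 may be knocked a few centimetres aside while the robot is not near it.
Once in a run the grip may slacken for a moment while it holds something.
It also fails if it takes over 210 s, if anything falls off the work surface, if the arm or the gripper's body presses on something with over 40 N, if the wrist force passes 120 N, or if a joint passes its speed limit or range.

## Working session

There is one attempt and no reset: what is moved stays moved. The work goes in short steps, Python scripts to look and compute and a tool call to move; the robot and the scene stay as the last step left them, time stands still between calls to the robot, and variables do not carry over. Pictures are saved under pics/ and viewed, at most 14 in all, crops included, and the job is handed in when it is done.

Besides the shell and the picture viewer there is one more tool, called after "Call:" as name(argument=value, ...) on one line, values as JSON. jog_arm: Moves the arm, as the interface text tells. Its arguments: {"type":"object","properties":{"motion":{"type":"array"},"squeeze":{"type":"number"}},"required":["motion"]}

```bash
mkdir -p pics
cat > h.py <<'E'
import numpy as np, cv2
from station import ctrl
def model(n):
    m=ctrl.camera_model(n); K=np.array(m["intrinsics"],float); R=cv2.Rodrigues(np.array(m["rvec"],float))[0]; return K,R,np.array(m["tvec"],float).ravel()
def ray(n,u,v,M=None):
    K,R,t=M or model(n); x=(u-K[0,2])/K[0,0]; y=(v-K[1,2])/K[1,1]
    if n=="wrist":
        r=np.hypot(x,y); s=np.sin(r)/r if r>1e-9 else 1; d=np.array([x*s,y*s,np.cos(r)])
    else: d=np.array([x,y,1.])
    return -R.T@t, R.T@d
def onz(n,u,v,z,M=None):
    o,d=ray(n,u,v,M); return o+d*(z-o[2])/d[2]
def proj(n,P,M=None):
    K,R,t=M or model(n); c=R@np.array(P,float)+t
    if n=="wrist":
        r=np.arctan2(np.hypot(c[0],c[1]),c[2]); h=np.hypot(c[0],c[1])+1e-12; x,y=c[0]/h*r,c[1]/h*r
    else: x,y=c[0]/c[2],c[1]/c[2]
    return K[0,0]*x+K[0,2],K[1,1]*y+K[1,2]
def snap(n,name):
    M=model(n); im=cv2.cvtColor(ctrl.camera(n),cv2.COLOR_RGB2BGR); cv2.imwrite(f"pics/{name}.png",im); np.savez(f"pics/{name}.npz",K=M[0],R=M[1],t=M[2]); return im,M
def load(name):
    d=np.load(f"pics/{name}.npz"); return cv2.imread(f"pics/{name}.png"),(d["K"],d["R"],d["t"])
E
python3 - <<'E'
from h import *
for n in ("scene","side","wrist"):
    im,M=snap(n,n+"0"); print(n,M[0][0,0],(-M[1].T@M[2]).round(3),M[1][2].round(2))
a=cv2.imread("pics/scene0.png");b=cv2.imread("pics/side0.png")
o=ctrl.get_obs();print(o["eef_rot"],o["ee_pos"],o["grip_width"],ctrl.pinch_z)
E
```

```text
scene 508.9713428313455 [-0.028 -0.774  0.96 ] [ 0.47  0.59 -0.66]
side 417.1679188452419 [0.324 0.897 0.53 ] [ 0.28 -0.85 -0.45]
wrist 325.19226210127806 [0.095 0.546 0.385] [ 0.25 -0.08 -0.97]
[-3.14072777e+00 -6.05810812e-05  2.83380828e+00] [0.16655845 0.52396622 0.20502894] 0.09379030543900793 0.0188
```

View pics/scene0.png

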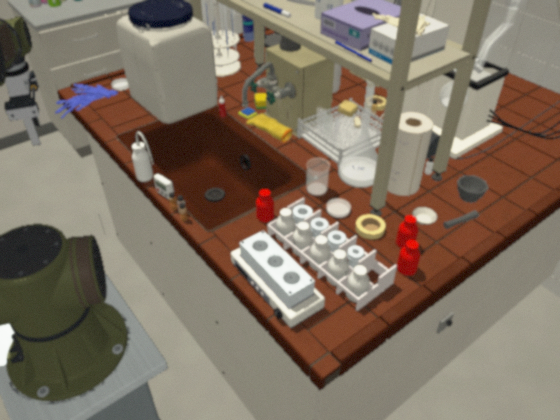

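View pics/side0.png

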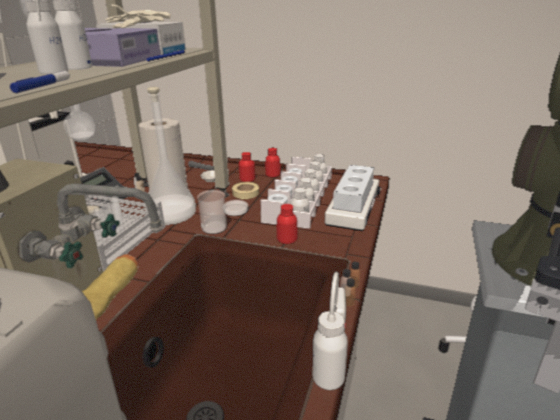

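View pics/wrist0.png

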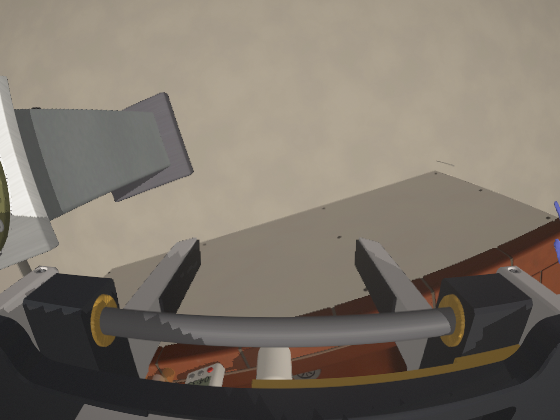

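The scene view shows the heater at about (277,275), the rack at about (330,250) with milky bottles in front and sleeves behind. Red lookalike bottles stand at (265,205), (407,232) and (409,258). I'll enlarge that area.

Run:
```python
import cv2
a=cv2.imread("pics/scene0.png")[185:325,225:405]; cv2.imwrite("pics/c1.png",cv2.resize(a,None,fx=4.2,fy=4.2,interpolation=cv2.INTER_CUBIC))
```

```text
(no output)
```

View pics/c1.png

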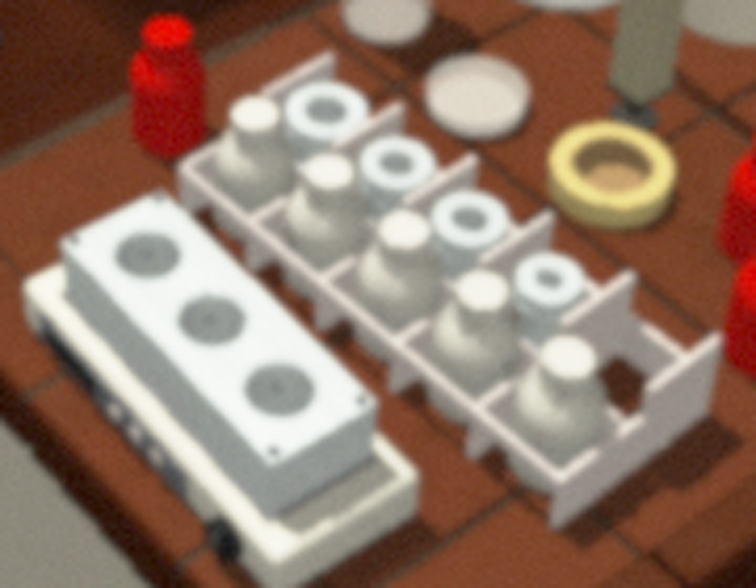

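Crop (crop px): bores at (148,254), (212,318) and (280,388); caps from (256,113) to (568,356); sleeve tops at (326,110), (397,165), (470,218) and (548,278). The right-hand lane is empty. By size, the first sleeve looks like the 42, the second and third the 36, and the fourth the 30. I'll measure them.

Run:
```python
from h import *
im,M=load("scene0")
f=lambda x,y:(225+x/4.2-.4,185+y/4.2-.4)
for nm,z,L in (("bore",.086,[(280,388),(212,318),(148,254)]),("cap",.09,[(256,113),(330,171),(405,229),(482,290),(568,356)]),("slv",.06,[(326,110),(397,165),(470,218),(548,278)])):
    for p in L: print(nm,onz("scene",*f(*p),z,M).round(4)[:2])
# head widths: horizontal extents in the crop
for a,b in (((285,112),(369,112)),((358,166),(436,166)),((430,220),(510,220)),((513,277),(584,277))):
    print(np.linalg.norm(onz("scene",*f(*a),.06,M)-onz("scene",*f(*b),.06,M)).round(4))
```

```text
bore [ 0.4554 -0.1989]
bore [ 0.4574 -0.1367]
bore [ 0.4586 -0.0755]
cap [ 0.5786 -0.0228]
cap [ 0.5814 -0.0896]
cap [ 0.5844 -0.1529]
cap [ 0.5866 -0.2151]
cap [ 0.59   -0.2793]
slv [ 0.6361 -0.0218]
slv [ 0.6382 -0.0871]
slv [ 0.6423 -0.1484]
slv [ 0.6445 -0.2123]
0.0529
0.0478
0.0477
0.0412
```

Head widths come out at 52.9 / 47.8 / 47.7 / 41.2 mm, so the 42, 36, 36 and 30 sizes. The 36 mm sleeves stand in lanes +1 (y≈-0.087) and 0 (y≈-0.148). Next I'll check obstacles on the route before moving.

Run:
```python
from h import *
im,M=load("scene0")
for n,u,v,z in (("red left base",265,218,0),("sink corner near",203,224,0),("sink corner R",300,182,0),("post base",381,208,0),("soap base",143,178,0),("beaker base",317,192,0),("timer",164,190,0.03),("vial",181,208,0.03),("redR",407,243,0),("redR2",409,272,0),("dish",338,210,0),("shelf corner?",415,78,.35)):
    print(n,onz("scene",u,v,z,M).round(3))
_,S=load("side0")
# shelf front-right corner: scene(415,78)? triangulate soap top
def tri(p,q):
    o1,d1=ray("scene",*p,M);o2,d2=ray("side",*q,S);A=np.stack([d1,-d2],1);s=np.linalg.lstsq(A,o2-o1,rcond=None)[0];return (o1+d1*s[0]).round(3),np.linalg.norm(o1+d1*s[0]-o2-d2*s[1]).round(3)
print("soap top",tri((142,134),(335,277)))
print("pen end",tri((370,60),(186,52)))
```

```text
red left base [ 0.579  0.069 -0.   ]
sink corner near [0.431 0.153 0.   ]
sink corner R [0.758 0.132 0.   ]
post base [ 0.865 -0.1    0.   ]
soap base [0.394 0.439 0.   ]
beaker base [0.768 0.065 0.   ]
timer [0.403 0.314 0.03 ]
vial [0.402 0.216 0.03 ]
redR [ 0.817 -0.239  0.   ]
redR2 [ 0.744 -0.309  0.   ]
dish [ 0.762 -0.031  0.   ]
shelf corner? [ 0.973 -0.052  0.35 ]
soap top (array([0.408, 0.411, 0.167]), np.float64(0.003))
pen end (array([ 0.85 , -0.002,  0.416]), np.float64(0.004))
```

Call:
jog_arm(motion=[[0, 0, -0.02, 0, 0, 0.11, 0.4], [0, 0, -0.02, 0, 0, 0.11, 0.4], [0, 0, 0, 0, 0, 0.114, 0.4]])

```text
time_s: 0.45
ee_pos: [0.1669, 0.5248, 0.2479]
eef_rot: [3.138, -0.001, 2.495]
force: [0.3, -0.4, -0.1]
grip_width: 0.0735
grip_force: 0.0
```

Call:
jog_arm(motion=[[-0.039, -0.0135, 0, 0, 0, 0, 0.4], [-0.039, -0.0135, 0, 0, 0, 0, 0.4], [-0.039, -0.0135, 0, 0, 0, 0, 0.4], [-0.039, -0.0135, 0, 0, 0, 0, 0.4], [-0.039, -0.0135, 0, 0, 0, 0, 0.4]])

```text
time_s: 0.95
ee_pos: [0.283, 0.3518, 0.2453]
eef_rot: [-3.142, 0.0, 2.5]
force: [0.8, -0.7, 0.4]
grip_width: 0.0657
grip_force: 0.0
```

Call:
jog_arm(motion=[[-0.039, -0.0135, 0, 0, 0, 0, 0.4], [-0.039, -0.0135, 0, 0, 0, 0, 0.4], [-0.039, -0.0135, 0, 0, 0, 0, 0.4], [-0.039, -0.0135, 0, 0, 0, 0, 0.4], [-0.039, -0.0135, 0, 0, 0, 0, 0.4]])

```text
time_s: 1.45
ee_pos: [0.3988, 0.181, 0.2455]
eef_rot: [3.141, 0.0, 2.5]
force: [-0.3, -0.0, 0.0]
grip_width: 0.0655
grip_force: 0.0
```

Call:
jog_arm(motion=[[-0.039, -0.0135, 0, 0, 0, 0, 0.4], [-0.039, -0.0135, 0, 0, 0, 0, 0.4], [-0.039, -0.0135, 0, 0, 0, 0, 0.4], [-0.039, -0.0135, 0, 0, 0, 0, 0.4], [0, 0, 0, 0, 0, 0, 0.4]])

```text
time_s: 1.95
ee_pos: [0.4923, 0.0427, 0.2448]
eef_rot: [-3.141, -0.0, 2.496]
force: [-0.7, 0.1, -0.6]
grip_width: 0.066
grip_force: 0.0
```

Call:
jog_arm(motion=[[-0.0376, -0.0131, 0, 0, 0, 0, 0.4], [-0.0376, -0.0131, 0, 0, 0, 0, 0.4], [-0.0376, -0.0131, 0, 0, 0, 0, 0.4], [-0.0376, -0.0131, 0, 0, 0, 0, 0.4], [0, 0, 0, 0, 0, 0, 0.4]])

```text
time_s: 2.45
ee_pos: [0.5809, -0.0887, 0.2443]
eef_rot: [-3.141, -0.001, 2.497]
force: [-1.1, 1.0, -0.5]
grip_width: 0.0657
grip_force: 0.0
```

Run:
```python
from h import *
im,M=snap("wrist","w1"); print(ctrl.get_obs()["ee_pos"],ctrl.get_obs()["eef_rot"])
P={"b1":(.5786,-.0228,.09),"b2":(.5814,-.0896,.09),"b3":(.5844,-.1529,.09),"b4":(.5866,-.2151,.09),"s1":(.6361,-.0218,.06),"s2":(.6382,-.0871,.06),"s3":(.6423,-.1484,.06),"r0":(.4554,-.1989,.086),"r1":(.4574,-.1367,.086),"r2":(.4586,-.0755,.086)}
for k,p in P.items():
    q=proj("wrist",p,M); cv2.drawMarker(im,(int(q[0]),int(q[1])),(0,0,255),0,8); print(k,np.round(q))
cv2.imwrite("pics/w1m.png",im)
```

```text
[ 0.5801027  -0.08693311  0.24444606] [-3.14095599e+00 -1.47051051e-03  2.49793540e+00]
b1 [327. 157.]
b2 [277. 196.]
b3 [233. 233.]
b4 [193. 264.]
s1 [352. 194.]
s2 [308. 227.]
s3 [269. 258.]
r0 [132. 166.]
r1 [172. 131.]
r2 [217.  96.]
```

View pics/w1m.png

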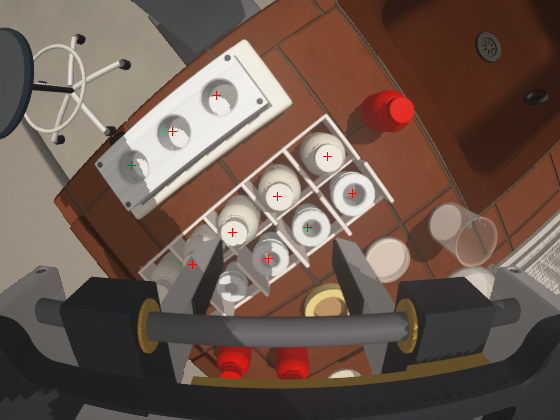

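The wrist view agrees with the measurements: caps at (277,196) and (233,233), sleeves at (308,227) and (269,258), bores at (220,97), (176,131) and (135,166). I'll rotate to clear the dividers and go down on bottle 2, in lane +1.

Call:
jog_arm(motion=[[-0.001, -0.001, 0, 0, 0, -0.1, 0.23], [0, 0, 0, 0, 0, -0.1, 0.23], [0, 0, 0.045, 0, 0, 0, 0.23], [0, 0, 0.045, 0, 0, 0, 0.23], [0, 0, 0, 0, 0, 0, 0.23]])

```text
time_s: 3.0
ee_pos: [0.5772, -0.0856, 0.1504]
eef_rot: [-3.14, -0.009, 2.701]
force: [0.9, -0.5, 0.5]
grip_width: 0.0576
grip_force: 0.0
```

Run:
```python
from h import *
im,M=snap("wrist","w2"); o=ctrl.get_obs(); print(o["ee_pos"],o["eef_rot"],o["grip_width"],proj("wrist",(.581,-.0896,.09),M),proj("wrist",o["ee_pos"],M))
cv2.imwrite("pics/w2c.png",im[100:400,100:480])
```

```text
[ 0.57888658 -0.08612953  0.15435296] [-3.14074241 -0.00420138  2.70078803] 0.05787641245149446 (np.float64(275.525484920247), np.float64(229.09003662550936)) (np.float64(278.6692395087174), np.float64(257.4334469300343))
```

View pics/w2c.png

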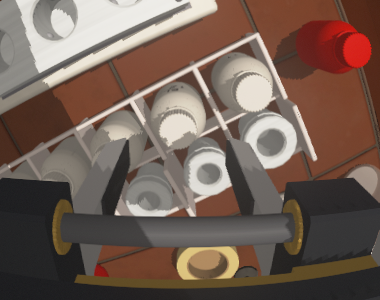

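Call:
jog_arm(motion=[[-0.003, -0.002, 0.02, 0, 0, 0, 0.23], [0, 0, 0.03, 0, 0, 0, 0.23], [0, 0, 0.03, 0, 0, 0, 0.23], [0, 0, 0.02, 0, 0, 0, 0.23], [0, 0, 0.004, 0, 0, 0, 0.23]])

```text
time_s: 3.55
ee_pos: [0.5823, -0.0901, 0.0521]
eef_rot: [3.142, -0.0, 2.7]
force: [0.1, 0.6, 0.1]
grip_width: 0.0576
grip_force: 0.0
```

Call:
jog_arm(motion=[[0, 0, 0, 0, 0, 0, 0.23], [0, 0, 0, 0, 0, 0, -0.1], [0, 0, 0, 0, 0, 0, -0.2], [0, 0, 0, 0, 0, 0, -0.2], [0, 0, 0, 0, 0, 0, -0.2]], squeeze=20)

```text
time_s: 4.05
ee_pos: [0.5832, -0.0905, 0.0535]
eef_rot: [3.14, 0.003, 2.7]
force: [1.1, 2.7, 7.8]
grip_width: 0.0469
grip_force: 20.1
```

Call:
jog_arm(motion=[[0, 0, 0, 0, 0, 0, 0.23], [0, 0, 0, 0, 0, 0, 0.23], [0, 0, 0.003, 0, 0, 0, 0.23], [0, 0, 0, 0, 0, 0, 0.23], [0, 0, 0, 0, 0, 0, 0.23]])

```text
time_s: 4.55
ee_pos: [0.5819, -0.0906, 0.0483]
eef_rot: [-3.141, -0.0, 2.7]
force: [-0.3, 0.1, -1.0]
grip_width: 0.058
grip_force: 0.0
```

Call:
jog_arm(motion=[[0, 0, 0, 0, 0, 0, 0.05], [0, 0, 0, 0, 0, 0, -0.1], [0, 0, 0, 0, 0, 0, -0.2], [0, 0, 0, 0, 0, 0, -0.2], [0, 0, 0, 0, 0, 0, -0.2]], squeeze=20)

```text
time_s: 5.05
ee_pos: [0.5821, -0.0905, 0.0485]
eef_rot: [3.141, 0.0, 2.7]
force: [1.1, 1.1, 0.6]
grip_width: 0.0474
grip_force: 20.0
```

Call:
jog_arm(motion=[[0, 0, -0.01, 0, 0, 0, -0.2], [0, 0, -0.03, 0, 0, 0, -0.2], [0, 0, -0.04, 0, 0, 0, -0.2], [0, 0, -0.04, 0, 0, 0, -0.2], [0, 0, 0, 0, 0, 0, -0.2]], squeeze=30)

```text
time_s: 5.55
ee_pos: [0.5839, -0.0911, 0.1748]
eef_rot: [3.14, 0.009, 2.7]
force: [0.3, -0.1, -1.8]
grip_width: 0.0473
grip_force: 30.0
```

Call:
jog_arm(motion=[[0.0345, 0.016, 0, 0, 0, 0, -0.2], [0.0345, 0.016, 0, 0, 0, 0, -0.2], [0.0345, 0.016, 0, 0, 0, 0, -0.2], [0.0345, 0.016, 0, 0, 0, 0, -0.2], [0.0345, 0.016, 0, 0, 0, 0, -0.2]])

```text
time_s: 6.05
ee_pos: [0.4588, 0.0563, 0.1681]
eef_rot: [-3.141, -0.001, 2.7]
force: [0.1, 0.3, -1.9]
grip_width: 0.0471
grip_force: 30.0
```

Call:
jog_arm(motion=[[0, 0, 0, 0, 0, 0, -0.2], [0, 0, 0.04, 0, 0, 0, -0.2], [0, 0, 0.04, 0, 0, 0, -0.2], [0, 0, 0.02, 0, 0, 0, -0.2], [0, 0, 0.01, 0, 0, 0, -0.2]])

```text
time_s: 6.55
ee_pos: [0.4595, 0.055, 0.0565]
eef_rot: [-3.14, -0.003, 2.7]
force: [0.5, -0.2, -1.6]
grip_width: 0.047
grip_force: 30.0
```

Call:
jog_arm(motion=[[0, 0, 0.005, 0, 0, 0, -0.2], [0, 0, 0.002, 0, 0, 0, -0.2], [0, 0, 0.0015, 0, 0, 0, -0.2], [0, 0, 0, 0, 0, 0, -0.2]])

```text
time_s: 6.95
ee_pos: [0.4607, 0.0554, 0.0506]
eef_rot: [3.141, 0.001, 2.7]
force: [1.3, -0.2, -1.9]
grip_width: 0.047
grip_force: 30.0
```

Call:
jog_arm(motion=[[0, 0, 0, 0, 0, 0, 0.1], [0, 0, 0, 0, 0, 0, 0.4], [0, 0, 0, 0, 0, 0, 0.4], [0, 0, 0, 0, 0, 0, 0.4]])

```text
time_s: 7.35
ee_pos: [0.4604, 0.0555, 0.0501]
eef_rot: [3.141, 0.0, 2.7]
force: [0.3, 0.6, -1.0]
grip_width: 0.0655
grip_force: 0.0
```

Call:
jog_arm(motion=[[0, 0, -0.03, 0, 0, 0, 0.4], [0, 0, -0.04, 0, 0, 0, 0.4], [0, 0, -0.04, 0, 0, 0, 0.4], [0, 0, -0.03, 0, 0, 0, 0.4], [0, 0, 0, 0, 0, 0, 0.4]])

```text
time_s: 7.85
ee_pos: [0.4618, 0.0556, 0.1939]
eef_rot: [3.138, 0.006, 2.7]
force: [0.1, -0.0, -0.7]
grip_width: 0.0657
grip_force: 0.0
```

Run:
```python
from h import *
im,M=snap("wrist","w3"); o=ctrl.get_obs(); print(o["ee_pos"],o["eef_rot"],o["grip_width"])
for n,p in {"b2":(.5814,-.0896,.09),"placed":(.4595,.055,.09),"s2":(.6382,-.0871,.06),"s3":(.6423,-.1484,.06),"r2":(.4586,-.0755,.086),"r1":(.4574,-.1367,.086)}.items():
  q=proj("wrist",p,M); cv2.drawMarker(im,(int(q[0]),int(q[1])),(0,0,255),0,6)
cv2.imwrite("pics/w3m.png",im)
```

```text
[0.46091433 0.05552435 0.19143253] [3.13999737e+00 3.02077051e-03 2.69986765e+00] 0.06586253292808505
```

View pics/w3m.png

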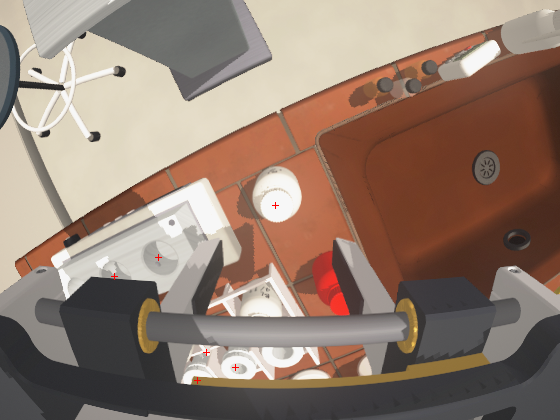

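The bottle stands upright at the free spot (cap at 277,205) and lane +1 is open. Next is the sleeve behind it.

Call:
jog_arm(motion=[[0, 0, 0, 0, 0, 0.1356, 0.36], [0, 0, 0, 0, 0, 0.1356, 0.36], [0, 0, 0, 0, 0, 0.1356, 0.36], [0, 0, 0, 0, 0, 0.1356, 0.36], [0, 0, 0, 0, 0, 0.1356, 0.36]])

```text
time_s: 8.4
ee_pos: [0.4597, 0.0554, 0.1885]
eef_rot: [-3.139, -0.001, 2.016]
force: [-0.5, 0.4, 0.3]
grip_width: 0.0641
grip_force: 0.0
```

Call:
jog_arm(motion=[[0, 0, 0, 0, 0, 0.1356, 0.36], [0, 0, 0, 0, 0, 0.1356, 0.36], [0, 0, 0, 0, 0, 0.1356, 0.36], [0, 0, 0, 0, 0, 0, 0.36]])

```text
time_s: 8.8
ee_pos: [0.4598, 0.0554, 0.1887]
eef_rot: [-3.14, 0.0, 1.613]
force: [-0.4, 0.5, 0.0]
grip_width: 0.0637
grip_force: 0.0
```

Call:
jog_arm(motion=[[-0.0301, 0.0341, 0, 0, 0, 0, 0.36], [-0.0301, 0.0341, 0, 0, 0, 0, 0.36], [-0.0301, 0.0341, 0, 0, 0, 0, 0.36], [-0.0301, 0.0341, 0, 0, 0, 0, 0.36], [-0.0301, 0.0341, 0, 0, 0, 0, 0.36]])

```text
time_s: 9.3
ee_pos: [0.6382, -0.0886, 0.1887]
eef_rot: [-3.14, -0.0, 1.62]
force: [0.3, 1.1, 1.2]
grip_width: 0.064
grip_force: 0.0
```

Call:
jog_arm(motion=[[0, 0, 0.02, 0, 0, 0, 0.36], [0, 0, 0.03, 0, 0, 0, 0.36], [0, 0, 0, 0, 0, 0, 0.36]])

```text
time_s: 9.6
ee_pos: [0.6352, -0.0872, 0.1347]
eef_rot: [-3.134, -0.002, 1.618]
force: [-0.2, -0.4, -0.7]
grip_width: 0.0641
grip_force: 0.0
```

Run:
```python
from h import *
im,M=snap("wrist","w4"); o=ctrl.get_obs(); print(o["ee_pos"],o["eef_rot"],o["grip_width"])
for n,p in {"s2":(.6382,-.0871,.06),"s3":(.6423,-.1484,.06),"r2":(.4586,-.0755,.086),"r1":(.4574,-.1367,.086)}.items():
  q=proj("wrist",p,M); cv2.drawMarker(im,(int(q[0]),int(q[1])),(0,0,255),0,6);print(n,np.round(q))
cv2.imwrite("pics/w4m.png",im)
```

```text
[ 0.63621027 -0.08715552  0.1377451 ] [-3.13709573e+00 -1.08651248e-03  1.61796254e+00] 0.0640627605128222
s2 [282. 217.]
s3 [283. 284.]
r2 [ 69. 201.]
r1 [ 78. 267.]
```

View pics/w4m.png

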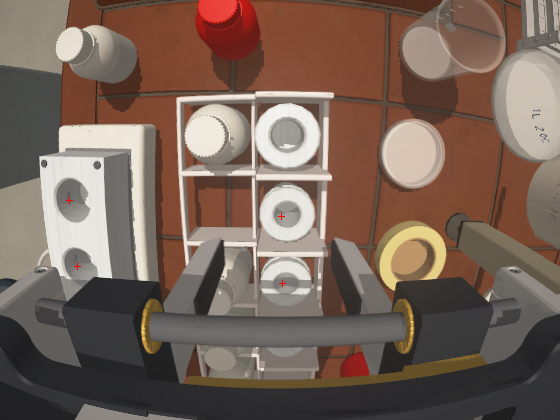

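The sleeve head centre is at about (287,213), roughly 5 px from my mark. Bore 2's mouth is at about (72,199). I'll convert these to positions.

Run:
```python
from h import *
im,M=load("w4"); g=cv2.cvtColor(im,cv2.COLOR_BGR2GRAY)
c=cv2.HoughCircles(cv2.medianBlur(g,3),cv2.HOUGH_GRADIENT,1,25,param1=120,param2=22,minRadius=22,maxRadius=36)
for x,y,r in c[0][:12]: print((x,y,r), onz("wrist",x,y,.06,M).round(4), onz("wrist",x,y,.086,M).round(4)) if 250<x<330 or x<110 else 0
print(onz("wrist",287,213,.06,M))
crop=im[160:300,40:120]; cv2.imwrite("pics/c4.png",np.hstack([cv2.resize(crop,None,fx=4,fy=4),cv2.resize(im[160:300,245:330],None,fx=4,fy=4)]))
```

```text
(np.float32(286.5), np.float32(134.5), np.float32(32.1)) [ 0.6385 -0.0207  0.06  ] [ 0.6379 -0.02    0.086 ]
(np.float32(287.5), np.float32(213.5), np.float32(26.6)) [ 0.6427 -0.0842  0.06  ] [ 0.6416 -0.077   0.086 ]
(np.float32(80.5), np.float32(198.5), np.float32(24.6)) [ 0.4526 -0.0799  0.06  ] [ 0.471  -0.0731  0.086 ]
(np.float32(284.5), np.float32(284.5), np.float32(28.8)) [ 0.6438 -0.1491  0.06  ] [ 0.6427 -0.1353  0.086 ]
[ 0.64223722 -0.08380816  0.06      ]
```

View pics/c4.png

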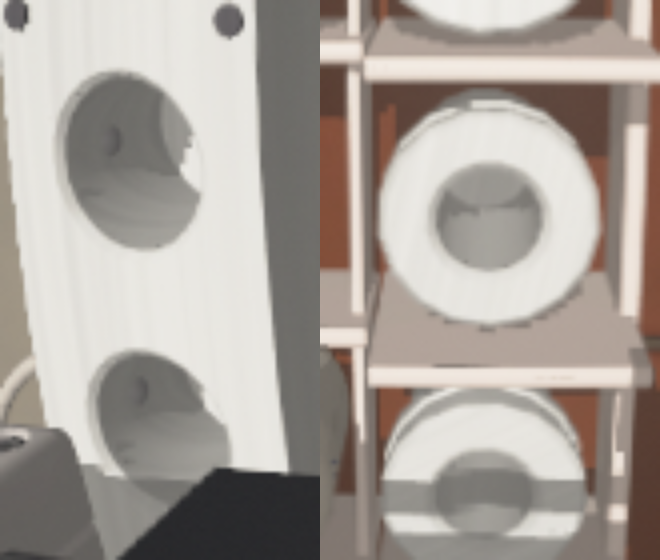

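Call:
jog_arm(motion=[[0.001, 0.004, 0.02, 0, 0, 0, 0.36], [0, 0, 0.03, 0, 0, 0, 0.36], [0, 0, 0.03, 0, 0, 0, 0.36], [0, 0, 0.017, 0, 0, 0, 0.36], [0, 0, 0, 0, 0, 0, 0.36]])

```text
time_s: 10.15
ee_pos: [0.6406, -0.0859, 0.0418]
eef_rot: [-3.139, -0.001, 1.616]
force: [-1.0, -0.4, -0.3]
grip_width: 0.0641
grip_force: 0.0
```

Call:
jog_arm(motion=[[0, 0, 0, 0, 0, 0, 0.36], [0, 0, 0, 0, 0, 0, 0.1], [0, 0, 0, 0, 0, 0, -0.1], [0, 0, 0, 0, 0, 0, -0.3], [0, 0, 0, 0, 0, 0, -0.3]], squeeze=15)

```text
time_s: 10.65
ee_pos: [0.6417, -0.0863, 0.044]
eef_rot: [3.14, 0.0, 1.615]
force: [0.4, -0.1, 5.7]
grip_width: 0.0459
grip_force: 15.0
```

Call:
jog_arm(motion=[[0, 0, -0.01, 0, 0, 0, -0.3], [0, 0, -0.03, 0, 0, 0, -0.3], [0, 0, -0.045, 0, 0, 0, -0.3], [0, 0, -0.045, 0, 0, 0, -0.3], [0, 0, 0, 0, 0, 0, -0.3]], squeeze=30)

```text
time_s: 11.15
ee_pos: [0.6433, -0.0865, 0.1805]
eef_rot: [3.132, 0.002, 1.615]
force: [-0.4, 0.9, -0.8]
grip_width: 0.0454
grip_force: 30.0
```

Call:
jog_arm(motion=[[0.0037, -0.0358, 0, 0, 0, 0, -0.3], [0.0037, -0.0358, 0, 0, 0, 0, -0.3], [0.0037, -0.0358, 0, 0, 0, 0, -0.3], [0.0037, -0.0358, 0, 0, 0, 0, -0.3], [0.0037, -0.0358, 0, 0, 0, 0, -0.3]])

```text
time_s: 11.65
ee_pos: [0.4597, -0.0754, 0.1726]
eef_rot: [-3.141, -0.0, 1.615]
force: [0.5, -0.9, -0.9]
grip_width: 0.0454
grip_force: 30.0
```

Call:
jog_arm(motion=[[0, 0, 0, 0, 0, 0, -0.3], [0, 0, 0, 0, 0, 0, -0.3]])

```text
time_s: 11.85
ee_pos: [0.4616, -0.0756, 0.1734]
eef_rot: [3.141, 0.0, 1.615]
force: [0.1, 0.2, -0.7]
grip_width: 0.0452
grip_force: 30.0
```

Run:
```python
from h import *
im,M=snap("wrist","w5"); o=ctrl.get_obs(); print(o["ee_pos"],o["eef_rot"],o["grip_width"],o["force"])
e=o["ee_pos"]
for n,p in {"slvtop":(e[0],e[1],e[2]+.02),"r2":(.462,-.0752,.086)}.items():
  q=proj("wrist",p,M); cv2.drawMarker(im,(int(q[0]),int(q[1])),(0,0,255),0,6);print(n,np.round(q))
snap("side","sd5");s,S=snap("scene","sc5")
cv2.imwrite("pics/m5.png",np.hstack([im[60:400,130:430],cv2.resize(s[200:310,230:330],None,fx=3.09,fy=3.09)[:340]]))
```

```text
[ 0.46209469 -0.07570459  0.17327112] [3.14080506e+00 2.15796311e-04 1.61493265e+00] 0.04534313626657426 [ 0.67000295 -0.83641477 -1.85860753]
slvtop [279. 266.]
r2 [278. 212.]
```

View pics/m5.png

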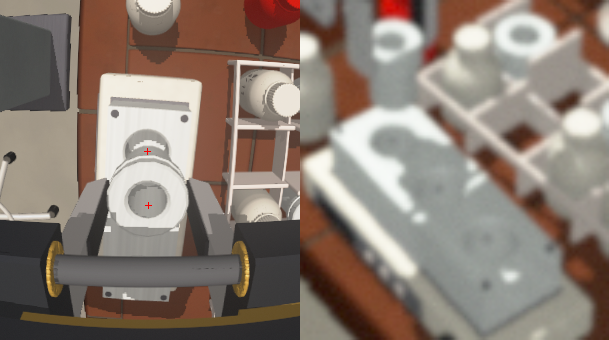

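The sleeve is held over bore 2, with its head centre at about (278,260) and the bore centred at about (278,211). I'll work out the offset.

Run:
```python
from h import *
im,M=load("w5"); g=cv2.cvtColor(im,cv2.COLOR_BGR2GRAY)
print("bore",onz("wrist",277.5,211,.086,M).round(4))
for v in (259.5,261): print("head",onz("wrist",278.5,v,.1893,M).round(4))
c=cv2.HoughCircles(cv2.medianBlur(g,3),cv2.HOUGH_GRADIENT,1,15,param1=120,param2=18,minRadius=15,maxRadius=44)
for x,y,r in c[0]: print(x,y,r) if 250<x<310 else 0
```

```text
bore [ 0.4617 -0.0746  0.086 ]
head [ 0.4619 -0.0739  0.1893]
head [ 0.4619 -0.0748  0.1893]
282.5 64.5 26.8
275.5 257.5 42.3
282.5 241.5 36.6
277.5 211.5 22.5
301.5 184.5 26.6
```

Call:
jog_arm(motion=[[0, 0, 0.02, 0, 0, 0, -0.3], [0, 0, 0.02, 0, 0, 0, -0.3], [0, 0, 0.01, 0, 0, 0, -0.3], [0, 0, 0.005, 0, 0, 0, -0.3], [0, 0, 0, 0, 0, 0, -0.3]], squeeze=50)

```text
time_s: 12.5
ee_pos: [0.4615, -0.0756, 0.1175]
eef_rot: [-3.14, -0.0, 1.615]
force: [-2.8, -1.4, -2.5]
grip_width: 0.0448
grip_force: 50.0
```

Call:
jog_arm(motion=[[0, 0, 0.005, 0, 0, 0, -0.3], [0, 0, 0.005, 0, 0, 0, -0.3], [0, 0, 0.004, 0, 0, 0, -0.3], [0, 0, 0, 0, 0, 0, -0.3], [0, 0, 0, 0, 0, 0, -0.3]])

```text
time_s: 13.0
ee_pos: [0.4614, -0.0757, 0.1041]
eef_rot: [-3.141, 0.0, 1.615]
force: [-3.3, -1.6, -3.5]
grip_width: 0.0449
grip_force: 50.0
```

Call:
jog_arm(motion=[[0, 0, 0.004, 0, 0, 0, -0.3], [0, 0, 0.004, 0, 0, 0, -0.3], [0, 0, 0.002, 0, 0, 0, -0.3], [0, 0, 0, 0, 0, 0, -0.3]])

```text
time_s: 13.4
ee_pos: [0.4615, -0.0758, 0.0943]
eef_rot: [-3.142, 0.0, 1.615]
force: [-3.3, -1.6, -3.8]
grip_width: 0.045
grip_force: 50.0
```

Call:
jog_arm(motion=[[0, 0, 0.002, 0, 0, 0, -0.3], [0, 0, 0.002, 0, 0, 0, -0.3], [0, 0, 0, 0, 0, 0, -0.3]])

```text
time_s: 13.7
ee_pos: [0.4616, -0.0758, 0.0903]
eef_rot: [-3.142, 0.0, 1.615]
force: [-4.7, -2.3, -1.6]
grip_width: 0.0452
grip_force: 50.0
```

Call:
jog_arm(motion=[[0, 0, 0.002, 0, 0, 0, -0.3], [0, 0, 0.001, 0, 0, 0, -0.3], [0, 0, 0, 0, 0, 0, -0.3]])

```text
time_s: 14.0
ee_pos: [0.4617, -0.0759, 0.0897]
eef_rot: [3.141, 0.001, 1.615]
force: [-19.7, 0.6, 36.9]
grip_width: 0.0452
grip_force: 50.0
```

Run:
```python
from h import *
w,_=snap("wrist","w6");s,_=snap("scene","sc6")
cv2.imwrite("pics/m6.png",np.hstack([w[60:400,130:430],cv2.resize(s[185:295,220:320],None,fx=3.09,fy=3.09)[:340]]))
```

```text
(no output)
```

View pics/m6.png

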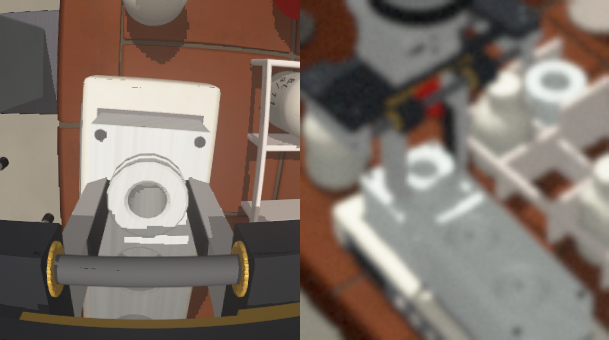

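Force rose to 37 N at TCP z 0.0897, which is the height expected with the shoulder on the block. The sleeve is seated, so I'll release it and fetch the bottle.

Call:
jog_arm(motion=[[0, 0, -0.001, 0, 0, 0, -0.3], [0, 0, 0, 0, 0, 0, 0.36], [0, 0, 0, 0, 0, 0, 0.36], [0, 0, 0, 0, 0, 0, 0.36], [0, 0, -0.01, 0, 0, 0, 0.36]])

```text
time_s: 14.6
ee_pos: [0.4612, -0.0754, 0.0974]
eef_rot: [-3.14, -0.001, 1.615]
force: [-0.5, -0.3, -0.3]
grip_width: 0.0638
grip_force: 0.0
```

Call:
jog_arm(motion=[[0, 0, -0.03, 0, 0, 0, 0.36], [0, 0, -0.03, 0, 0, 0, 0.36], [0, 0, -0.03, 0, 0, 0, 0.36], [0, 0, 0, 0, 0, 0, 0.36]])

```text
time_s: 15.0
ee_pos: [0.4632, -0.0759, 0.1923]
eef_rot: [3.135, 0.002, 1.615]
force: [0.1, 0.2, -1.9]
grip_width: 0.0637
grip_force: 0.0
```

Run:
```python
from h import *
w,M=snap("wrist","w7");s,S=snap("scene","sc7");print(ctrl.get_obs()["ee_pos"],[np.round(proj("wrist",p,M)) for p in ((.4605,.0555,.09),(.462,-.0752,.106),(.5786,-.0228,.09),(.462,-.137,.086))])
cv2.imwrite("pics/m7.png",np.hstack([w[0:340,100:460],cv2.resize(s[185:325,225:355],None,fx=2.43,fy=2.43)[:340]]))
```

```text
[ 0.46171631 -0.07560087  0.18847714] [array([280.,  59.]), array([275., 212.]), array([405., 157.]), array([273., 268.])]
```

View pics/m7.png

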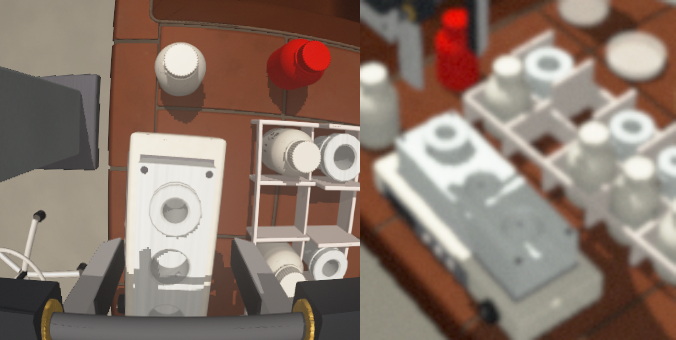

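Sleeve 1 sits flush in bore 2 (wrist crop 176,210), and the parked bottle is where it was left (180,60). Now I'll return the bottle.

Call:
jog_arm(motion=[[0.033, 0.001, 0, 0, 0, 0, 0.36], [0.033, 0.001, 0, 0, 0, 0, 0.36], [0.033, 0.001, 0, 0, 0, 0, 0.36], [0.032, 0.001, 0, 0, 0, 0, 0.36], [0, 0, 0, 0, 0, -0.145, 0.36]])

```text
time_s: 15.6
ee_pos: [0.4591, 0.0581, 0.1869]
eef_rot: [-3.14, -0.001, 1.761]
force: [0.0, 0.2, 0.6]
grip_width: 0.0637
grip_force: 0.0
```

Call:
jog_arm(motion=[[0, 0, 0, 0, 0, -0.145, 0.36], [0, 0, 0, 0, 0, -0.145, 0.36], [0, 0, 0, 0, 0, -0.145, 0.36], [0, 0, 0, 0, 0, -0.145, 0.36], [0, 0, 0, 0, 0, -0.145, 0.36]])

```text
time_s: 16.1
ee_pos: [0.4593, 0.0555, 0.1868]
eef_rot: [-3.14, -0.002, 2.491]
force: [-0.3, -0.2, 0.0]
grip_width: 0.064
grip_force: 0.0
```

Call:
jog_arm(motion=[[0, 0, 0.02, 0, 0, -0.145, 0.36], [0, 0, 0.02, 0, 0, -0.07, 0.36], [0, 0, 0, 0, 0, 0, 0.36], [0, 0, 0, 0, 0, 0, 0.36]])

```text
time_s: 16.5
ee_pos: [0.4596, 0.0555, 0.1478]
eef_rot: [-3.141, -0.001, 2.698]
force: [0.2, 0.4, 0.8]
grip_width: 0.0639
grip_force: 0.0
```

Down to 0.049, grip, lift.

Call:
jog_arm(motion=[[-0.001, 0, 0.03, 0, 0, 0, 0.36], [0, 0, 0.035, 0, 0, 0, 0.36], [0, 0, 0.025, 0, 0, 0, 0.36], [0, 0, 0.008, 0, 0, 0, 0.36], [0, 0, 0, 0, 0, 0, 0.36]])

```text
time_s: 17.0
ee_pos: [0.4607, 0.055, 0.0501]
eef_rot: [-3.141, -0.001, 2.699]
force: [-0.7, 0.1, 0.8]
grip_width: 0.064
grip_force: 0.0
```

Call:
jog_arm(motion=[[0, 0, 0, 0, 0, 0, 0.1], [0, 0, 0, 0, 0, 0, -0.1], [0, 0, 0, 0, 0, 0, -0.2], [0, 0, 0, 0, 0, 0, -0.2], [0, 0, 0, 0, 0, 0, -0.2]], squeeze=30)

```text
time_s: 17.5
ee_pos: [0.4615, 0.0552, 0.0511]
eef_rot: [3.14, 0.002, 2.7]
force: [-0.1, 2.2, 7.8]
grip_width: 0.0466
grip_force: 30.1
```

Call:
jog_arm(motion=[[0, 0, -0.01, 0, 0, 0, -0.2], [0, 0, -0.03, 0, 0, 0, -0.2], [0, 0, -0.04, 0, 0, 0, -0.2], [0, 0, -0.04, 0, 0, 0, -0.2], [0, 0, 0, 0, 0, 0, -0.2]])

```text
time_s: 18.0
ee_pos: [0.4625, 0.0551, 0.1753]
eef_rot: [3.138, 0.007, 2.7]
force: [0.4, -0.8, -2.4]
grip_width: 0.0469
grip_force: 30.0
```

Call:
jog_arm(motion=[[-0.0342, -0.0161, 0, 0, 0, 0, -0.2], [-0.0342, -0.0161, 0, 0, 0, 0, -0.2], [-0.0342, -0.0161, 0, 0, 0, 0, -0.2], [-0.0342, -0.0161, 0, 0, 0, 0, -0.2], [-0.0342, -0.0161, 0, 0, 0, 0, -0.2]])

```text
time_s: 18.5
ee_pos: [0.5812, -0.0921, 0.1693]
eef_rot: [-3.141, -0.001, 2.7]
force: [-0.0, -0.3, -2.2]
grip_width: 0.0471
grip_force: 30.0
```

Call:
jog_arm(motion=[[0, 0, 0, 0, 0, 0, -0.2], [0, 0, 0, 0, 0, 0, -0.2], [0, 0, 0.02, 0, 0, 0, -0.2], [0, 0, 0.03, 0, 0, 0, -0.2], [0, 0, 0, 0, 0, 0, -0.2]])

```text
time_s: 19.0
ee_pos: [0.5785, -0.0895, 0.1165]
eef_rot: [-3.14, -0.006, 2.701]
force: [-0.4, 0.2, -1.9]
grip_width: 0.0468
grip_force: 30.0
```

Call:
jog_arm(motion=[[0, 0, 0, 0, 0, 0, -0.2], [0, 0, 0.02, 0, 0, 0, -0.2], [0, 0, 0.02, 0, 0, 0, -0.2], [0, 0, 0.015, 0, 0, 0, -0.2], [0, 0, 0.006, 0, 0, 0, -0.2]])

```text
time_s: 19.5
ee_pos: [0.5808, -0.0906, 0.0587]
eef_rot: [-3.141, -0.0, 2.7]
force: [0.5, 0.0, -2.7]
grip_width: 0.0467
grip_force: 30.0
```

Call:
jog_arm(motion=[[0, 0, 0.004, 0, 0, 0, -0.2], [0, 0, 0.002, 0, 0, 0, -0.2], [0, 0, 0, 0, 0, 0, -0.2]])

```text
time_s: 19.8
ee_pos: [0.5811, -0.0909, 0.0534]
eef_rot: [3.141, 0.001, 2.7]
force: [0.5, 0.2, -1.8]
grip_width: 0.0468
grip_force: 30.0
```

Call:
jog_arm(motion=[[0, 0, 0.002, 0, 0, 0, -0.2], [0, 0, 0, 0, 0, 0, -0.2], [0, 0, 0, 0, 0, 0, 0.23], [0, 0, 0, 0, 0, 0, 0.23], [0, 0, 0, 0, 0, 0, 0.23]])

```text
time_s: 20.3
ee_pos: [0.5809, -0.0908, 0.0511]
eef_rot: [-3.142, 0.0, 2.7]
force: [-1.1, 0.1, -0.2]
grip_width: 0.0577
grip_force: 0.0
```

Call:
jog_arm(motion=[[0, 0, -0.02, 0, 0, 0, 0.23], [0, 0, -0.04, 0, 0, 0, 0.23], [0, 0, -0.045, 0, 0, 0, 0.23], [-0.0152, -0.0276, 0, 0, 0, 0, 0.23], [-0.0152, -0.0276, 0, 0, 0, 0, 0.23]])

```text
time_s: 20.8
ee_pos: [0.5854, -0.1542, 0.1578]
eef_rot: [3.141, 0.003, 2.702]
force: [-0.3, -0.4, 0.0]
grip_width: 0.058
grip_force: 0.0
```

Call:
jog_arm(motion=[[0, 0, 0, 0, 0, 0, 0.23], [0, 0, 0, 0, 0, 0, 0.23]])

```text
time_s: 21.0
ee_pos: [0.5846, -0.1539, 0.1557]
eef_rot: [3.142, -0.001, 2.699]
force: [-1.2, -0.3, -0.9]
grip_width: 0.0578
grip_force: 0.0
```

Run:
```python
from h import *
w,M=snap("wrist","w8");o=ctrl.get_obs();print(o["ee_pos"],o["grip_width"])
for p in ((.5786,-.0228,.09),(.5818,-.0905,.09),(.585,-.1537,.09)):
  q=proj("wrist",p,M); cv2.drawMarker(w,(int(q[0]),int(q[1])),(0,0,255),0,6);print(np.round(q))
s,S=snap("scene","sc8");cv2.imwrite("pics/m8.png",np.hstack([w[40:380,130:460],cv2.resize(s[185:325,225:365],None,fx=2.43,fy=2.43)[:340]]))
```

```text
[ 0.58463346 -0.15332708  0.15574076] 0.05805542354939751
[422. 146.]
[350. 183.]
[278. 220.]
```

View pics/m8.png

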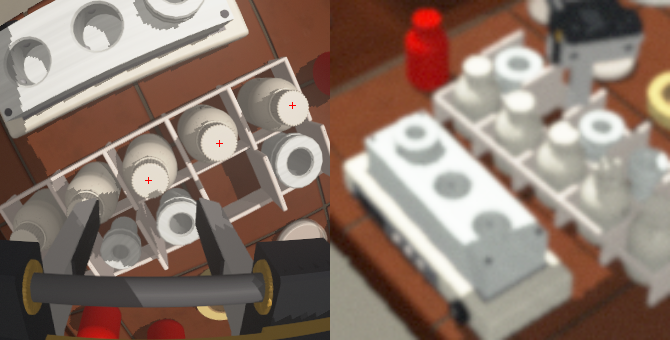

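All caps sit on the marks and bottle 2 is back in its lane. Now bottle 3, cap at crop (150,181).

Call:
jog_arm(motion=[[0, 0, 0.03, 0, 0, 0, 0.23], [0, 0, 0.03, 0, 0, 0, 0.23], [0, 0, 0.03, 0, 0, 0, 0.23], [0, 0, 0.0165, 0, 0, 0, 0.23], [0, 0, 0, 0, 0, 0, 0.23]])

```text
time_s: 21.6
ee_pos: [0.5836, -0.1524, 0.0471]
eef_rot: [-3.141, -0.004, 2.701]
force: [0.1, -0.4, 0.0]
grip_width: 0.0579
grip_force: 0.0
```

Call:
jog_arm(motion=[[0, 0, 0, 0, 0, 0, 0.05], [0, 0, 0, 0, 0, 0, -0.1], [0, 0, 0, 0, 0, 0, -0.2], [0, 0, 0, 0, 0, 0, -0.2], [0, 0, 0, 0, 0, 0, -0.2]], squeeze=30)

```text
time_s: 22.1
ee_pos: [0.5855, -0.1537, 0.0507]
eef_rot: [3.141, 0.002, 2.7]
force: [1.6, 2.5, 6.4]
grip_width: 0.0474
grip_force: 30.0
```

Call:
jog_arm(motion=[[0, 0, -0.01, 0, 0, 0, -0.2], [0, 0, -0.035, 0, 0, 0, -0.2], [0, 0, -0.04, 0, 0, 0, -0.2], [0, 0, -0.04, 0, 0, 0, -0.2], [0, 0, 0, 0, 0, 0, -0.2]])

```text
time_s: 22.6
ee_pos: [0.5865, -0.1545, 0.1808]
eef_rot: [3.141, 0.009, 2.7]
force: [0.3, -0.1, -1.6]
grip_width: 0.0473
grip_force: 30.0
```

Call:
jog_arm(motion=[[0.0337, 0.0226, 0, 0, 0, 0, -0.2], [0.0337, 0.0226, 0, 0, 0, 0, -0.2], [0.0337, 0.0226, 0, 0, 0, 0, -0.2], [0.0337, 0.0226, 0, 0, 0, 0, -0.2], [0.0337, 0.0226, 0, 0, 0, 0, -0.2]])

```text
time_s: 23.1
ee_pos: [0.4793, 0.0215, 0.1741]
eef_rot: [-3.141, -0.001, 2.7]
force: [0.6, 0.2, -3.2]
grip_width: 0.0476
grip_force: 30.0
```

Call:
jog_arm(motion=[[0.0337, 0.0226, 0, 0, 0, 0, -0.2], [0, 0, 0, 0, 0, 0, -0.2], [0, 0, 0.04, 0, 0, 0, -0.2], [0, 0, 0.04, 0, 0, 0, -0.2], [0, 0, 0.03, 0, 0, 0, -0.2]])

```text
time_s: 23.6
ee_pos: [0.4591, 0.0549, 0.0623]
eef_rot: [-3.141, -0.001, 2.7]
force: [1.0, -1.0, -1.6]
grip_width: 0.0479
grip_force: 30.0
```

Call:
jog_arm(motion=[[0, 0, 0.006, 0, 0, 0, -0.2], [0, 0, 0.002, 0, 0, 0, -0.2], [0, 0, 0, 0, 0, 0, -0.2]])

```text
time_s: 23.9
ee_pos: [0.4606, 0.0551, 0.0576]
eef_rot: [3.141, 0.001, 2.7]
force: [0.5, 0.9, -1.6]
grip_width: 0.0475
grip_force: 30.0
```

Call:
jog_arm(motion=[[0, 0, 0.004, 0, 0, 0, -0.2], [0, 0, 0.0025, 0, 0, 0, -0.2], [0, 0, 0, 0, 0, 0, -0.2], [0, 0, 0, 0, 0, 0, -0.2]])

```text
time_s: 24.3
ee_pos: [0.4604, 0.0554, 0.0506]
eef_rot: [3.141, 0.001, 2.7]
force: [-0.2, 0.6, 5.1]
grip_width: 0.0475
grip_force: 30.0
```

Call:
jog_arm(motion=[[0, 0, 0, 0, 0, 0, 0.36], [0, 0, 0, 0, 0, 0, 0.36], [0, 0, 0, 0, 0, 0, 0.36], [0, 0, -0.02, 0, 0, 0, 0.36], [0, 0, -0.04, 0, 0, 0, 0.36]])

```text
time_s: 24.8
ee_pos: [0.4584, 0.0552, 0.1085]
eef_rot: [-3.139, -0.005, 2.7]
force: [0.4, 0.1, 0.1]
grip_width: 0.0638
grip_force: 0.0
```

Call:
jog_arm(motion=[[0, 0, -0.04, 0, 0, 0, 0.36], [0, 0, -0.04, 0, 0, 0, 0.36], [0, 0, 0, 0, 0, 0.1356, 0.36], [0, 0, 0, 0, 0, 0.1356, 0.36], [0, 0, 0, 0, 0, 0.1356, 0.36]])

```text
time_s: 25.3
ee_pos: [0.4599, 0.0552, 0.1901]
eef_rot: [3.141, 0.0, 2.288]
force: [0.9, -0.3, -0.5]
grip_width: 0.0638
grip_force: 0.0
```

Call:
jog_arm(motion=[[0, 0, 0, 0, 0, 0.1356, 0.36], [0, 0, 0, 0, 0, 0.1356, 0.36], [0, 0, 0, 0, 0, 0.1356, 0.36], [0, 0, 0, 0, 0, 0.1356, 0.36], [0, 0, 0, 0, 0, 0.1356, 0.36]])

```text
time_s: 25.8
ee_pos: [0.4599, 0.0552, 0.1898]
eef_rot: [-3.141, 0.0, 1.61]
force: [-0.4, 0.2, -0.3]
grip_width: 0.0641
grip_force: 0.0
```

Call:
jog_arm(motion=[[0, 0, 0, 0, 0, 0, 0.36], [0, 0, 0, 0, 0, 0, 0.36]])

```text
time_s: 26.0
ee_pos: [0.4599, 0.0552, 0.1899]
eef_rot: [-3.141, 0.0, 1.619]
force: [-0.3, -0.5, 0.0]
grip_width: 0.064
grip_force: 0.0
```

Call:
jog_arm(motion=[[-0.0353, 0.0292, 0, 0, 0, 0, 0.36], [-0.0353, 0.0292, 0, 0, 0, 0, 0.36], [-0.0353, 0.0292, 0, 0, 0, 0, 0.36], [-0.0353, 0.0292, 0, 0, 0, 0, 0.36], [-0.0353, 0.0292, 0, 0, 0, 0, 0.36]])

```text
time_s: 26.5
ee_pos: [0.6146, -0.1162, 0.1898]
eef_rot: [-3.142, -0.0, 1.619]
force: [0.6, 0.6, 0.3]
grip_width: 0.0637
grip_force: 0.0
```

Call:
jog_arm(motion=[[-0.0353, 0.0292, 0, 0, 0, 0, 0.36], [0, 0, 0.03, 0, 0, 0, 0.36], [0, 0, 0.02, 0, 0, 0, 0.36], [0, 0, 0, 0, 0, 0, 0.36], [0, 0, 0, 0, 0, 0, 0.36]])

```text
time_s: 27.0
ee_pos: [0.6445, -0.1485, 0.1406]
eef_rot: [3.142, 0.0, 1.617]
force: [0.8, 0.2, 0.8]
grip_width: 0.0641
grip_force: 0.0
```

Run:
```python
from h import *
w,M=snap("wrist","w9");o=ctrl.get_obs();print(o["ee_pos"],o["eef_rot"])
print(proj("wrist",(.644,-.149,.06),M))
c=cv2.HoughCircles(cv2.medianBlur(cv2.cvtColor(w,cv2.COLOR_BGR2GRAY),3),cv2.HOUGH_GRADIENT,1,25,param1=120,param2=22,minRadius=22,maxRadius=36)
for x,y,r in c[0]: print((x,y,r), onz("wrist",x,y,.06,M).round(4)) if 250<x<330 else 0
```

```text
[ 0.64477384 -0.1484953   0.14139801] [3.14004922e+00 5.17494631e-04 1.61696587e+00]
(np.float64(276.8670558261393), np.float64(215.02115248939882))
(np.float32(278.5), np.float32(211.5), np.float32(27.4)) [ 0.6452 -0.1459  0.06  ]
(np.float32(277.5), np.float32(63.5), np.float32(34.2)) [ 0.6387 -0.0253  0.06  ]
(np.float32(278.5), np.float32(278.5), np.float32(23.0)) [ 0.6482 -0.2079  0.06  ]
```

Call:
jog_arm(motion=[[0.0025, 0, 0.02, 0, 0, 0, 0.36], [0, 0, 0.03, 0, 0, 0, 0.36], [0, 0, 0.03, 0, 0, 0, 0.36], [0, 0, 0.019, 0, 0, 0, 0.36], [0, 0, 0, 0, 0, 0, 0.36]])

```text
time_s: 27.55
ee_pos: [0.6435, -0.1457, 0.0398]
eef_rot: [-3.139, -0.001, 1.616]
force: [-0.4, 0.4, -0.6]
grip_width: 0.0636
grip_force: 0.0
```

Call:
jog_arm(motion=[[0, 0, 0, 0, 0, 0, 0.36], [0, 0, 0, 0, 0, 0, 0.1], [0, 0, 0, 0, 0, 0, -0.1], [0, 0, 0, 0, 0, 0, -0.3], [0, 0, 0, 0, 0, 0, -0.3]], squeeze=15)

```text
time_s: 28.05
ee_pos: [0.6447, -0.1462, 0.0421]
eef_rot: [3.14, 0.001, 1.615]
force: [-0.8, 0.5, 6.4]
grip_width: 0.0458
grip_force: 15.0
```

Call:
jog_arm(motion=[[0, 0, -0.01, 0, 0, 0, -0.3], [0, 0, -0.03, 0, 0, 0, -0.3], [0, 0, -0.045, 0, 0, 0, -0.3], [0, 0, -0.045, 0, 0, 0, -0.3], [0, 0, 0, 0, 0, 0, -0.3]], squeeze=30)

```text
time_s: 28.55
ee_pos: [0.6464, -0.1466, 0.1787]
eef_rot: [3.131, 0.003, 1.615]
force: [0.3, -0.2, -1.5]
grip_width: 0.0455
grip_force: 30.0
```

Call:
jog_arm(motion=[[0.0035, -0.0368, 0, 0, 0, 0, -0.3], [0.0035, -0.0368, 0, 0, 0, 0, -0.3], [0.0035, -0.0368, 0, 0, 0, 0, -0.3], [0.0035, -0.0368, 0, 0, 0, 0, -0.3], [0.0035, -0.0368, 0, 0, 0, 0, -0.3]])

```text
time_s: 29.05
ee_pos: [0.4579, -0.1364, 0.1707]
eef_rot: [-3.141, -0.0, 1.615]
force: [-0.3, -0.1, -0.1]
grip_width: 0.0455
grip_force: 30.0
```

Call:
jog_arm(motion=[[0, 0, 0, 0, 0, 0, -0.3], [0, 0, 0, 0, 0, 0, -0.3], [0, 0, 0, 0, 0, 0, -0.3]])

```text
time_s: 29.35
ee_pos: [0.4604, -0.1368, 0.1711]
eef_rot: [3.141, 0.0, 1.615]
force: [-0.2, -0.2, -0.7]
grip_width: 0.0456
grip_force: 30.0
```

Run:
```python
from h import *
w,M=snap("wrist","w10");o=ctrl.get_obs();e=o["ee_pos"];print(e,o["eef_rot"],o["grip_width"],o["force"])
zt=e[2]-.0421+.06
c=cv2.HoughCircles(cv2.medianBlur(cv2.cvtColor(w,cv2.COLOR_BGR2GRAY),3),cv2.HOUGH_GRADIENT,1,15,param1=120,param2=18,minRadius=15,maxRadius=44)
for x,y,r in c[0]: print((x,y,r), "bore",onz("wrist",x,y,.086,M).round(4),"head",onz("wrist",x,y,zt,M).round(4)) if 245<x<315 and y>150 else 0
```

```text
[ 0.46037423 -0.13678489  0.17088302] [3.14149242e+00 1.85865749e-06 1.61542827e+00] 0.04549225436777553 [-0.38866656  0.37730615 -0.76276345]
(np.float32(279.5), np.float32(262.5), np.float32(40.0)) bore [ 0.4643 -0.1825  0.086 ] head [ 0.4613 -0.1361  0.1888]
(np.float32(275.5), np.float32(212.5), np.float32(23.0)) bore [ 0.4588 -0.1365  0.086 ] head [ 0.4579 -0.1079  0.1888]
(np.float32(269.5), np.float32(247.5), np.float32(38.9)) bore [ 0.4549 -0.1685  0.086 ] head [ 0.4555 -0.1275  0.1888]
(np.float32(287.5), np.float32(248.5), np.float32(25.7)) bore [ 0.4707 -0.1687  0.086 ] head [ 0.4652 -0.1276  0.1888]
```

Call:
jog_arm(motion=[[0, -0.001, 0.02, 0, 0, 0, -0.3], [0, 0, 0.02, 0, 0, 0, -0.3], [0, 0, 0.01, 0, 0, 0, -0.3], [0, 0, 0.005, 0, 0, 0, -0.3], [0, 0, 0, 0, 0, 0, -0.3]], squeeze=50)

```text
time_s: 29.9
ee_pos: [0.4587, -0.1366, 0.1156]
eef_rot: [-3.141, -0.001, 1.615]
force: [-0.1, 1.4, -2.3]
grip_width: 0.0447
grip_force: 50.0
```

Call:
jog_arm(motion=[[0, 0, 0.005, 0, 0, 0, -0.3], [0, 0, 0.005, 0, 0, 0, -0.3], [0, 0, 0.004, 0, 0, 0, -0.3], [0, 0, 0, 0, 0, 0, -0.3], [0, 0, 0, 0, 0, 0, -0.3]])

```text
time_s: 30.4
ee_pos: [0.4588, -0.1366, 0.1018]
eef_rot: [3.141, -0.0, 1.615]
force: [3.2, 5.4, -5.5]
grip_width: 0.0451
grip_force: 50.0
```

Call:
jog_arm(motion=[[0, 0, 0.004, 0, 0, 0, -0.3], [0, 0, 0.004, 0, 0, 0, -0.3], [0, 0, 0.002, 0, 0, 0, -0.3], [0, 0, 0, 0, 0, 0, -0.3]])

```text
time_s: 30.8
ee_pos: [0.459, -0.1365, 0.0922]
eef_rot: [3.14, -0.0, 1.615]
force: [3.2, 6.6, -2.1]
grip_width: 0.0453
grip_force: 50.0
```

Call:
jog_arm(motion=[[0, 0, 0.002, 0, 0, 0, -0.3], [0, 0, 0.002, 0, 0, 0, -0.3], [0, 0, 0, 0, 0, 0, -0.3]])

```text
time_s: 31.1
ee_pos: [0.4591, -0.1364, 0.0883]
eef_rot: [3.14, -0.0, 1.615]
force: [1.6, 7.8, 0.6]
grip_width: 0.0449
grip_force: 50.0
```

Call:
jog_arm(motion=[[0, 0, 0.001, 0, 0, 0, -0.3], [0, 0, 0, 0, 0, 0, -0.3]])

```text
time_s: 31.3
ee_pos: [0.4591, -0.1364, 0.0881]
eef_rot: [3.14, -0.0, 1.615]
force: [-3.1, 10.8, 13.4]
grip_width: 0.0452
grip_force: 50.0
```

Call:
jog_arm(motion=[[0, 0, 0.001, 0, 0, 0, -0.3], [0, 0, 0, 0, 0, 0, -0.3]])

```text
time_s: 31.5
ee_pos: [0.4592, -0.1364, 0.088]
eef_rot: [3.14, -0.0, 1.615]
force: [-9.1, 12.6, 26.8]
grip_width: 0.0453
grip_force: 50.0
```

Call:
jog_arm(motion=[[0, 0, -0.002, 0, 0, 0, -0.3], [0, 0, 0, 0, 0, 0, 0.36], [0, 0, 0, 0, 0, 0, 0.36], [0, 0, 0, 0, 0, 0, 0.36], [0, 0, -0.01, 0, 0, 0, 0.36]])

```text
time_s: 32.0
ee_pos: [0.4581, -0.1367, 0.0974]
eef_rot: [-3.14, -0.001, 1.615]
force: [0.1, -0.2, 0.4]
grip_width: 0.0637
grip_force: 0.0
```

Call:
jog_arm(motion=[[0, 0, -0.03, 0, 0, 0, 0.36], [0, 0, -0.03, 0, 0, 0, 0.36], [0, 0, -0.03, 0, 0, 0, 0.36], [0.0383, 0.002, 0, 0, 0, 0, 0.36], [0.0383, 0.002, 0, 0, 0, 0, 0.36]])

```text
time_s: 32.5
ee_pos: [0.4594, -0.0598, 0.1895]
eef_rot: [3.139, 0.001, 1.613]
force: [0.0, -0.4, 0.8]
grip_width: 0.0639
grip_force: 0.0
```

Run:
```python
from h import *
w,M=snap("wrist","w11");o=ctrl.get_obs();print(o["ee_pos"])
print("expected parked cap",np.round(proj("wrist",(.4605,.0553,.09),M)))
hsv=cv2.cvtColor(w,cv2.COLOR_BGR2HSV);m=((hsv[...,1]<60)&(hsv[...,2]>150)).astype(np.uint8)
n,l,st,ce=cv2.connectedComponentsWithStats(m)
for i in range(1,n):
  if st[i,4]>150: print(st[i],ce[i].round())
```

```text
[ 0.45906371 -0.055383    0.18909724]
expected parked cap [284.  77.]
[    0     0   220   302 28250] [136. 149.]
[   0   20   55   65 1004] [38. 44.]
[ 258   54   51   44 1584] [283.  75.]
[502  82  28  41 877] [516. 102.]
[ 335  131  145  163 9688] [408. 199.]
[  228   144   102   172 13819] [276. 221.]
[ 485  155   39   50 1496] [504. 179.]
[543 275  17  20 225] [553. 284.]
[380 282  15  21 162] [389. 290.]
[184 345  35  39 878] [203. 362.]
[341 345  28  33 491] [355. 364.]
```

Call:
jog_arm(motion=[[0.0383, 0.002, 0, 0, 0, 0, 0.36], [0.0383, 0.002, 0, 0, 0, 0, 0.36], [0.0383, 0.002, 0, 0, 0, 0, 0.36], [0, 0, 0, 0, 0, -0.145, 0.36], [0, 0, 0, 0, 0, -0.145, 0.36]])

```text
time_s: 33.05
ee_pos: [0.4601, 0.0559, 0.1886]
eef_rot: [3.141, 0.0, 1.913]
force: [0.6, -1.0, 0.5]
grip_width: 0.0636
grip_force: 0.0
```

Call:
jog_arm(motion=[[0, 0, 0, 0, 0, -0.145, 0.36], [0, 0, 0, 0, 0, -0.145, 0.36], [0, 0, 0, 0, 0, -0.145, 0.36], [0, 0, 0, 0, 0, -0.145, 0.36], [0, 0, 0, 0, 0, -0.145, 0.36]])

```text
time_s: 33.55
ee_pos: [0.4602, 0.0549, 0.1886]
eef_rot: [3.141, 0.001, 2.636]
force: [0.3, -0.2, -0.1]
grip_width: 0.064
grip_force: 0.0
```

Call:
jog_arm(motion=[[0, 0, 0.02, 0, 0, -0.07, 0.36], [0, 0, 0.02, 0, 0, 0, 0.36], [0, 0, 0, 0, 0, 0, 0.36], [0, 0, 0, 0, 0, 0, 0.36]])

```text
time_s: 33.95
ee_pos: [0.4603, 0.0549, 0.1488]
eef_rot: [3.142, 0.0, 2.7]
force: [0.3, 0.5, 0.4]
grip_width: 0.0637
grip_force: 0.0
```

Call:
jog_arm(motion=[[0, 0, 0.03, 0, 0, 0, 0.36], [0, 0, 0.035, 0, 0, 0, 0.36], [0, 0, 0.025, 0, 0, 0, 0.36], [0, 0, 0.009, 0, 0, 0, 0.36], [0, 0, 0, 0, 0, 0, 0.36]])

```text
time_s: 34.45
ee_pos: [0.4603, 0.055, 0.0492]
eef_rot: [-3.141, -0.0, 2.7]
force: [0.2, -0.2, 0.4]
grip_width: 0.0636
grip_force: 0.0
```

Call:
jog_arm(motion=[[0, 0, 0, 0, 0, 0, 0.1], [0, 0, 0, 0, 0, 0, -0.1], [0, 0, 0, 0, 0, 0, -0.2], [0, 0, 0, 0, 0, 0, -0.2], [0, 0, 0, 0, 0, 0, -0.2]], squeeze=30)

```text
time_s: 34.95
ee_pos: [0.461, 0.055, 0.0502]
eef_rot: [3.141, 0.002, 2.7]
force: [0.6, -0.2, 8.0]
grip_width: 0.0474
grip_force: 30.0
```

Call:
jog_arm(motion=[[0, 0, -0.01, 0, 0, 0, -0.2], [0, 0, -0.035, 0, 0, 0, -0.2], [0, 0, -0.04, 0, 0, 0, -0.2], [0, 0, -0.04, 0, 0, 0, -0.2], [0, 0, 0, 0, 0, 0, -0.2]])

```text
time_s: 35.45
ee_pos: [0.462, 0.0551, 0.1795]
eef_rot: [3.138, 0.008, 2.7]
force: [-0.6, -0.9, -3.1]
grip_width: 0.0477
grip_force: 30.0
```

Call:
jog_arm(motion=[[0, 0, 0, 0, 0, 0, -0.2], [0, 0, 0, 0, 0, 0, -0.2]])

```text
time_s: 35.65
ee_pos: [0.4594, 0.055, 0.1729]
eef_rot: [-3.141, -0.002, 2.7]
force: [-0.2, -0.0, -2.3]
grip_width: 0.0479
grip_force: 30.0
```

Call:
jog_arm(motion=[[-0.0337, -0.0226, 0, 0, 0, 0, -0.2], [-0.0337, -0.0226, 0, 0, 0, 0, -0.2], [-0.0337, -0.0226, 0, 0, 0, 0, -0.2], [-0.0337, -0.0226, 0, 0, 0, 0, -0.2], [-0.0337, -0.0226, 0, 0, 0, 0, -0.2]])

```text
time_s: 36.15
ee_pos: [0.5642, -0.1206, 0.1722]
eef_rot: [-3.141, -0.003, 2.7]
force: [-0.2, 0.3, -2.1]
grip_width: 0.0476
grip_force: 30.0
```

Call:
jog_arm(motion=[[-0.0337, -0.0226, 0, 0, 0, 0, -0.2], [0, 0, 0, 0, 0, 0, -0.2], [0, 0, 0, 0, 0, 0, -0.2], [0, 0, 0.02, 0, 0, 0, -0.2], [0, 0, 0.02, 0, 0, 0, -0.2]])

```text
time_s: 36.65
ee_pos: [0.5846, -0.1528, 0.1331]
eef_rot: [3.142, -0.0, 2.701]
force: [0.9, -0.2, -2.0]
grip_width: 0.0477
grip_force: 30.0
```

Call:
jog_arm(motion=[[0, 0, 0, 0, 0, 0, -0.2], [0, 0, 0, 0, 0, 0, -0.2]])

```text
time_s: 36.85
ee_pos: [0.5848, -0.1532, 0.1342]
eef_rot: [-3.142, -0.001, 2.701]
force: [-0.5, 0.0, -2.1]
grip_width: 0.0472
grip_force: 30.0
```

Position is good; now down to 0.051 (83 mm).

Call:
jog_arm(motion=[[0, 0, 0.02, 0, 0, 0, -0.2], [0, 0, 0.025, 0, 0, 0, -0.2], [0, 0, 0.02, 0, 0, 0, -0.2], [0, 0, 0.01, 0, 0, 0, -0.2], [0, 0, 0.004, 0, 0, 0, -0.2]])

```text
time_s: 37.35
ee_pos: [0.5851, -0.1538, 0.0551]
eef_rot: [3.142, -0.0, 2.7]
force: [0.7, -0.3, -1.6]
grip_width: 0.0474
grip_force: 30.0
```

Call:
jog_arm(motion=[[0, 0, 0.003, 0, 0, 0, -0.2], [0, 0, 0, 0, 0, 0, -0.2], [0, 0, 0, 0, 0, 0, -0.2]])

```text
time_s: 37.65
ee_pos: [0.5854, -0.1541, 0.0528]
eef_rot: [3.141, 0.001, 2.7]
force: [0.3, 0.4, -1.9]
grip_width: 0.048
grip_force: 30.0
```

Call:
jog_arm(motion=[[0, 0, 0.002, 0, 0, 0, -0.2], [0, 0, 0, 0, 0, 0, -0.2], [0, 0, 0, 0, 0, 0, 0.23], [0, 0, 0, 0, 0, 0, 0.23], [0, 0, 0, 0, 0, 0, 0.23]])

```text
time_s: 38.15
ee_pos: [0.585, -0.154, 0.05]
eef_rot: [-3.142, -0.0, 2.7]
force: [-0.0, 0.3, 0.5]
grip_width: 0.0575
grip_force: 0.0
```

Call:
jog_arm(motion=[[0, 0, -0.02, 0, 0, 0, 0.23], [0, 0, -0.04, 0, 0, 0, 0.23], [0, 0, -0.045, 0, 0, 0, 0.23], [0, 0, -0.045, 0, 0, 0, 0.23], [0, 0, 0, 0, 0, 0, 0.23]])

```text
time_s: 38.65
ee_pos: [0.587, -0.1546, 0.2067]
eef_rot: [3.14, 0.01, 2.7]
force: [0.1, -0.3, 0.2]
grip_width: 0.0575
grip_force: 0.0
```

Call:
jog_arm(motion=[[0.043, 0.022, 0, 0, 0, 0, 0.23], [0.043, 0.022, 0, 0, 0, 0, 0.23], [0.043, 0.022, 0, 0, 0, 0, 0.23], [0.043, 0.022, 0, 0, 0, 0, 0.23], [0.043, 0.022, 0, 0, 0, 0, 0.23]])

```text
time_s: 39.15
ee_pos: [0.436, 0.0384, 0.1994]
eef_rot: [-3.141, -0.0, 2.7]
force: [0.7, 0.4, -0.5]
grip_width: 0.0581
grip_force: 0.0
```

Call:
jog_arm(motion=[[0.043, 0.022, 0, 0, 0, 0, 0.23], [0.043, 0.022, 0, 0, 0, 0, 0.23], [0.043, 0.022, 0, 0, 0, 0, 0.23], [0, 0, 0, 0, 0, 0, 0.23], [0, 0, 0, 0, 0, 0, 0.23]])

```text
time_s: 39.65
ee_pos: [0.3488, 0.1526, 0.1998]
eef_rot: [3.142, 0.0, 2.703]
force: [1.2, -0.3, -0.3]
grip_width: 0.0579
grip_force: 0.0
```

Run:
```python
from h import *
s,S=snap("scene","sc12");a=cv2.imread("pics/scene0.png")
f=lambda i:cv2.resize(i[185:325,225:405],None,fx=2.2,fy=2.2,interpolation=cv2.INTER_CUBIC)
cv2.imwrite("pics/m12.png",np.hstack([f(a),f(s)])); print(ctrl.get_obs()["ee_pos"])
# cap shift by template match
for u,v in ((256,113),(330,171),(405,229),(482,290),(568,356)):
  x,y=int(225+u/4.2),int(185+v/4.2); t=a[y-6:y+11,x-9:x+10]; r=cv2.matchTemplate(s[y-20:y+25,x-23:x+24],t,cv2.TM_CCOEFF_NORMED); _,b,_,p=cv2.minMaxLoc(r); print(p[0]-14,p[1]-14,round(b,2))
```

```text
[0.34935723 0.15192034 0.19978884]
0 0 1.0
0 1 0.89
0 1 0.8
0 0 0.91
0 0 1.0
```

View pics/m12.png

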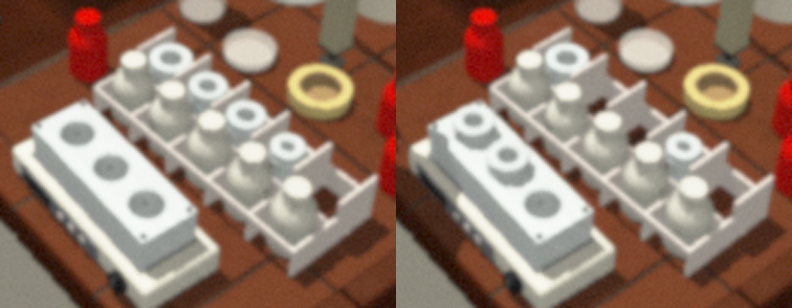

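The picture shows both 36 mm sleeves seated in bores 2 and 1. All five bottles match their starting positions to within 1 px, and the 42 and 30 mm sleeves are untouched. Handing in.

```bash
python3 -c "
from station import ctrl
print(ctrl.hand_in())"
```

```text
the job is handed in; nothing more can be done
None
```

I pressed both 36 mm sleeves (there were two, not three) fully into the middle and left-hand bores, put their bottles back within about 1 px of where they stood, left everything else in place, and handed the job in at about 40 s; no verdict was returned.

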